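# Pick out the middle-size casting for weighing and tip the rest into the reject bin

### The arm

A 6-joint arm with a two-finger parallel gripper is mounted at the origin on the work surface. World frame = base frame: x ahead of the robot, y to its left, z up, the work surface at z = 0. Lengths are in m, angles in degrees, forces in N, time in s.
With the tool pointing down it reaches from about 0.375 to 0.9 m from the base axis. Payload 3.1 kg.
Tool frame: the origin (TCP) lies at the very end of the fingers, on their centre line; the grasp point (between the pads) lies 19 mm behind it; z points along the fingers, y is the line along which they close (so a half turn about z gives the same grasp; the last joint's range is limited). The gripper opens to 87 mm and grips with 3 to 60 N. Pads are 19 mm wide; open, the fingers measure 117 mm over their backs; the gripper's body (75 mm by 190 mm) begins 51 mm behind the grasp point.
Start: joints at [62.825, 30.224, 82.088, -0, 67.689, -10.227], TCP at [0.182, 0.598, 0.194] pointing down, gripper open.
Joint ranges: [-176.69, 176.69], [-43.24, 126.21], [12.49, 139.97], [-82, 262], [0, 151.66], [-163.58, 163.58]. Speed limits (degrees/s): [159.86, 159.86, 180, 180, 180, 180].

### API

Orientations are given as a 3x3 rotation matrix whose columns are the frame's x, y, z axes.
In Python, from rig import * gives the robot as it stands.
- The arm moves only by the tool jog_arm, never from a script. Its arguments are lists of equal length, an entry for each row: "delta_pos": the shift along the world's x, y, z in cm, a list of three; "turn": the turn about the world's z in degrees; "grip": the closure, from 0 (fully open) to 1 (shut). In form: {"delta_pos": [[x, y, z], ...], "turn": [turn, ...], "grip": [grip, ...]}. A call has 1 to 12 rows; each row is the pose to reach, as a shift and turn from the pose commanded when the call began; what a row does not reach only later rows make up. A row lasts 1/8 s, in which the tool goes at most 62.5 mm and 10.7 degrees, less where a joint would pass 70% of its speed; a pose out of reach is approached as far as the arm can. A call with a gripper value outside its range is refused whole. The fingers move at their own pace and stop on an object; the grip force is fixed at half the most. Time passes only in rows, so rows that repeat a pose let the fingers close. It gives the time, the measured TCP pose, the force, the opening and the grip force at its end, in the units of the state.
- read_state(): the state, without advancing time (a new reading comes with each control period).
- capture(name): name is "scene" or "top" or "wrist"; returns a dict with "color" (420x560x3 uint8, blue, green, red), "fovy" (degrees; the focal length in pixels is half the picture's height over the tangent of half this angle, whatever the lens; pixels are square), "cx", "cy" (the principal point, pixels), "camera_from_world" (4x4, takes a point from world to camera coordinates). Camera axes: x right, y up, looking along -z (the intrinsics and any distortion apply to the point x, -y, -z); pixel columns grow to the right and rows downward; lengths in m; the calibration is good to about 2 mm. A picture is of the moment at which its call begins. There is no depth.
- hand_in(): hands the job in; it is judged then, once.
The state is a dict: "time_s": time; "joint_positions": joint angles; "qvel": joint speeds; "tau": joint torques, N m; "position": TCP position; "tcp_rot": TCP orientation; "force": force on the tool from outside, world axes, zero at the start; "moment": the same for the moment, N m; "opening": opening from 0.0 (shut) to 1.0 (fully open); "grasp_force": force on a finger pad.
Only numpy, scipy, OpenCV 4.12 (cv2) and the standard library are available. Lean on these libraries where they do the work, as an engineer would, in place of code of your own. Each camera call takes 0.05 s, during which the arm holds its last target. There are 200 camera calls.

### The job

The tipping tray holds five cast discs of equal height: two small, two large and just one of middle size. First set the middle-size disc flat in the middle of the balance pan, without dropping it, and let go; next fold the tray's end gate all the way down while the tray is level; then tip the tray up by its rear bar, so that the other four slide out over the gate into the reject bin. Finally let the tray back down level with the gate left down, and do not knock or shift the bottles and other loose things on the bench.

Things in the scene. Friction and masses are not known exactly. Their poses are not given: they have to be found in the camera images.
- disc_mid: Plain white cast-resin disc (short solid cylinder), 34 mm diameter, 25 mm tall, about 27 g; starts flat on the tray floor. Origin: centre of its underside, z up. The one middle-size disc: it goes on the balance pan.
- disc_small_a: Plain white cast-resin disc (short solid cylinder), 26 mm diameter, 25 mm tall, about 16 g; starts flat on the tray floor. Origin: centre of its underside, z up. A reject.
- disc_small_b: Plain white cast-resin disc (short solid cylinder), 26 mm diameter, 25 mm tall, about 16 g; starts flat on the tray floor. Origin: centre of its underside, z up. A reject.
- disc_big_a: Plain white cast-resin disc (short solid cylinder), 42 mm diameter, 25 mm tall, about 42 g; starts flat on the tray floor. Origin: centre of its underside, z up. A reject.
- disc_big_b: Plain white cast-resin disc (short solid cylinder), 42 mm diameter, 25 mm tall, about 42 g; starts flat on the tray floor. Origin: centre of its underside, z up. A reject.
- stand: Grey fixed stand of the dark steel tipping tray. Origin: on the bench under the tray's middle; x points to the gate end (bin side), y along the tray's width, z up. Tray level: inside spans x -95..95, y -85..85 mm, floor 125 mm above the bench, rear (-x) and side walls 4 mm thick and 35 mm high above the floor. The stand's cheeks, outside the side walls, are lower than the walls' top.
- tray (a joint): Tip angle of the tray, rad: 0 = level on the stand, grows to 0.95 (stop) as its rear end is lifted and its gate end goes down, about an axis along the stand's y through tray_pivot. The tray (0.8 kg) falls back level by its own weight, slowed by a damper. Discs slide out reliably at 0.8 or more.
- tray_pivot (a point): Point on the tray's tipping axis, at its middle: 50 mm to the gate side of the stand's origin, 112 mm above the bench.
- tray_handle (a point): Middle of the tray's rear bar: round steel, 10 mm thick, 100 mm long along the tray's width, 41 mm behind the rear wall and 20 mm above its top (180 mm above the bench when level). Moves with the tray. Grip it from above across its thickness and carry it along the arc about tray_pivot (radius about 200 mm); it may turn between the fingers.
- gate (a joint): Angle of the end gate, rad: 0 = shut (upright), 1.62 = fully down (stop): a chute level with the tray floor. Hinged along its lower edge at gate_hinge; it folds outward, away from the tray's inside. It stays where it is left by friction; about 1 N at the tab moves it. Starts shut or a little ajar.
- gate_hinge (a point): Middle of the gate's hinge line, at the edge of the tray floor (floor height), 95 mm from the stand's origin; the gate turns about the tray's width direction through it. The gate plate is 4 mm thick, 168 mm wide and 35 mm high; its inside face passes through this point.
- gate_tab (a point): Middle of the top edge, on the inside face, of the tab on the gate: 34 mm wide, 4 mm thick, rising 22 mm above the gate plate (57 mm from the hinge). Push it outward and down from inside, following the arc about gate_hinge. It moves with the gate.
- bin: Fixed grey reject bin, open on top, 200 x 220 mm outside, 55 mm high, walls 4 mm, under the gate end of the tray. Origin: centre of its underside; x along the 200 mm side (away from the tray), y along the 220 mm side.
- balance: Fixed grey bench balance, 200 x 140 mm, 42 mm high without the pan. Origin: centre of its underside; its display is at the -x end.
- pan (a point): Centre of the top face of the balance's round steel pan, 96 mm diameter, 55 mm above the bench.
- big_bottle: Bystander: white bottle with a yellow cap, 72 mm diameter, 170 mm tall. Origin: centre of its underside.
- small_bottle: Bystander: small white bottle, 44 mm diameter, 110 mm tall. Origin: centre of its underside.
- jar: Bystander: white jar, 52 mm diameter, 75 mm tall. Origin: centre of its underside.
- beaker: Bystander: white plastic beaker, 68 mm diameter, 85 mm tall. Origin: centre of its underside.
- goggles: Bystander: safety spectacles standing on lenses and temple tips, about 95 x 140 mm, 50 mm high. Origin: on the bench, middle of the lenses; the temples run along +x.
- spatula: Bystander: lab spatula lying flat, 170 mm long. Origin: at its middle.
Mind the look-alikes: they are no part of the job. Leave any blue or green look-alike of the disc_mid alone.

How it is judged (in metres and radians):
On the way, in this order (a step that is already met when the one before it is completed fails the run):
1. the middle-size disc lies flat in the middle of the pan, let go, the other four still in the tray (horizontal distance between disc_mid and pan below 0.02 m and z of disc_mid in the frame of pan between -0.004 and 0.006 m and angle between disc_mid's own z axis and vertical below 0.12 rad and contact force between the fingers and disc_mid below 0.05 N and linear speed of disc_mid below 0.03 m/s and height (world z) of each of disc_small_a, disc_small_b, disc_big_a, disc_big_b above 0.1 m), for 0.2 s.
2. the gate is down while the tray is level and the other four discs are still in it (value of joint gate above 1.35 rad and value of joint tray below 0.1 rad and height (world z) of each of disc_small_a, disc_small_b, disc_big_a, disc_big_b above 0.1 m), for 0.2 s.
3. the tray is tipped over the bin with the gate down (value of joint tray above 0.45 rad and value of joint gate above 1.3 rad), for 0.2 s.
At the end, for the whole second after the job is handed in: The 34 mm disc lies flat on the balance pan with its centre within 20 mm of the pan's centre; the two small and two large discs lie at rest inside the reject bin; the tray is back level (within 0.06 rad) with its gate down (over 1.3 rad) (horizontal distance between disc_mid and pan below 0.02 m and z of disc_mid in the frame of pan between -0.004 and 0.006 m and angle between disc_mid's own z axis and vertical below 0.12 rad and contact force between the fingers and disc_mid below 0.05 N and linear speed of each of disc_mid, disc_small_a, disc_small_b, disc_big_a, disc_big_b below 0.03 m/s and x of disc_small_a in the frame of bin between -0.1 and 0.1 m and y of disc_small_a in the frame of bin between -0.11 and 0.11 m and z of each of disc_small_a, disc_small_b, disc_big_a, disc_big_b in the frame of bin below 0.055 m and x of disc_small_b in the frame of bin between -0.1 and 0.1 m and y of disc_small_b in the frame of bin between -0.11 and 0.11 m and x of disc_big_a in the frame of bin between -0.1 and 0.1 m and y of disc_big_a in the frame of bin between -0.11 and 0.11 m and x of disc_big_b in the frame of bin between -0.1 and 0.1 m and y of disc_big_b in the frame of bin between -0.11 and 0.11 m and value of joint tray below 0.06 rad and value of joint gate above 1.3 rad); the robot touches nothing.
It fails at once if the middle-size disc is dropped (falls free, faster than 0.8 m/s) (linear speed of disc_mid above 0.8 m/s and contact force between anything else and disc_mid below 0.01 N).
It fails at once if a bystander is shifted by more than 30 mm or knocked over (distance of any of big_bottle, small_bottle, jar, beaker, goggles, spatula from where it was at the start of the episode above 0.03 m or angle between any of big_bottle, small_bottle, jar, beaker, goggles, spatula's own z axis and vertical above 0.4 rad).
It also fails if it takes over 72 s, if anything falls off the work surface, if the arm or the gripper's body presses on something with over 40 N, if the wrist force passes 120 N, or if a joint passes its speed limit or range.

## Working session

There is one attempt and no reset: what is moved stays moved. The work goes in short steps, Python scripts to look and compute and a tool call to move; the robot and the scene stay as the last step left them, time stands still between calls to the robot, and variables do not carry over. Pictures are saved under pics/ and viewed, at most 10 in all, crops included, and the job is handed in when it is done.

Besides the shell and the picture viewer there is one more tool, called by a JSON object that holds its "method" and its "body". jog_arm: Moves the arm, as the interface text tells. Its arguments: {"type":"object","properties":{"delta_pos":{"type":"array"},"turn":{"type":"array"},"grip":{"type":"array"}},"required":["delta_pos","turn","grip"]}

```bash
mkdir -p pics; cat > h.py <<'E'
from rig import *
import numpy as np, cv2
def cap(n,f):
    c=capture(n); cv2.imwrite(f'pics/{f}.png',c['color']); np.savez(f'{f}.npz',**{k:c[k] for k in c}); return c
def K(c):
    f=c['color'].shape[0]/2/np.tan(np.radians(float(c['fovy']))/2); return f
def back(c,u,v,z):
    f=K(c); d=np.array([(u-c['cx'])/f,-(v-c['cy'])/f,-1]); T=np.array(c['camera_from_world']); R=T[:3,:3]
    o=-R.T@T[:3,3]; w=R.T@d; return o+w*(z-o[2])/w[2]
def proj(c,P):
    T=np.array(c['camera_from_world']); p=T[:3,:3]@np.array(P)+T[:3,3]; f=K(c); return np.array([c['cx']+f*p[0]/-p[2],c['cy']-f*p[1]/-p[2]])
E
python3 - <<'E'
from h import *
for n in ['scene','top']:
    c=cap(n,n+'0'); print(c.keys(),c['fovy'],c['cx'],c['cy']); T=np.array(c['camera_from_world']);print(T.round(3), -T[:3,:3].T@T[:3,3])
E
```

```text
dict_keys(['color', 'fovy', 'cx', 'cy', 'camera_from_world']) 43.882445906636725 280.5999124831516 213.5665642129122
[[-0.809  0.587  0.004  0.428]
 [-0.414 -0.575  0.705  0.128]
 [ 0.417  0.569  0.709 -1.484]
 [ 0.     0.     0.     1.   ]] [1.01763751 0.66690678 0.95993564]
dict_keys(['color', 'fovy', 'cx', 'cy', 'camera_from_world']) 54.86721847768222 279.9183875534119 205.99642589964546
[[-0.006 -1.     0.    -0.017]
 [ 0.999 -0.006  0.052 -0.548]
 [-0.052  0.     0.999 -1.062]
 [ 0.     0.     0.     1.   ]] [ 0.4911664  -0.01998544  1.08888749]
```

View pics/top0.png

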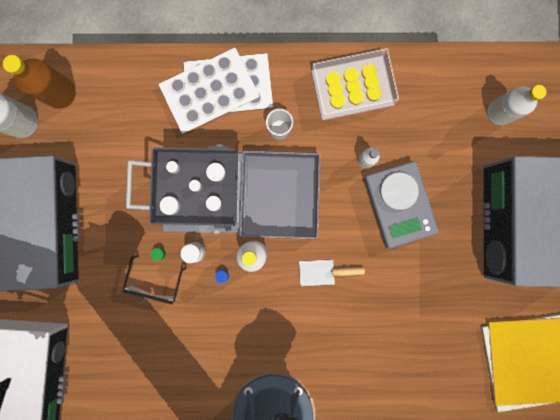

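View pics/scene0.png

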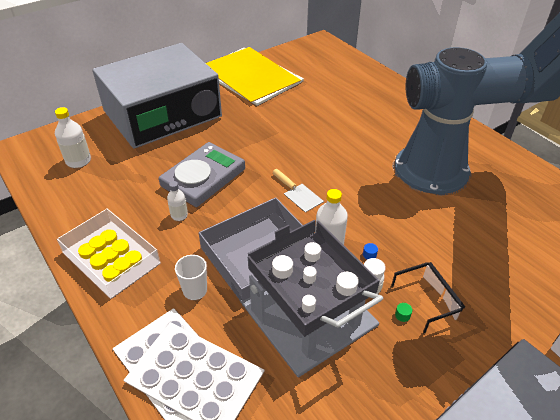

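The top view shows the tray (150–238, 148–228) with five discs, the bin to its right, the rear bar at (130,185), and the pan at (400,190). The scene view agrees. Next come the state and a magnified crop.

```bash
python3 - <<'E'
from h import *
s=read_state(); print({k:np.round(s[k],3).tolist() for k in s})
c=cap('top','top1')
im=c['color'][135:260,115:275]; cv2.imwrite('pics/crop1.png',cv2.resize(im,None,fx=4.6,fy=4.6,interpolation=cv2.INTER_CUBIC))
# discs: white blobs in tray
g=c['color'][150:228,154:240].min(2)
m=(g>150).astype(np.uint8); n,l,st,ce=cv2.connectedComponentsWithStats(m)
for i in range(1,n):
    if st[i,4]>30:
        u,v=ce[i]+[154,150]; r=np.sqrt(st[i,4]/np.pi); print((u,v),st[i], back(c,u,v,.15).round(4), 'd mm',2*r/K(c)*(1.089-.15)*1000)
# pan
g=c['color'][160:220,370:430]; m=(g.min(2)>150).astype(np.uint8); n,l,st,ce=cv2.connectedComponentsWithStats(m)
for i in range(1,n):
    if st[i,4]>100: u,v=ce[i]+[370,160]; print('pan',u,v,st[i],back(c,u,v,.055))
print(K(c))
E
```

```text
{'time_s': 0.1, 'joint_positions': [62.825, 30.272, 82.147, 0.0, 67.69, -10.227], 'qvel': [0.029, -0.044, -0.243, 0.068, -0.096, 0.003], 'tau': [0.0, -44.099, -17.715, 0.064, 0.053, -0.0], 'position': [0.182, 0.597, 0.193], 'tcp_rot': [[-0.957, 0.291, -0.001], [0.291, 0.957, -0.002], [0.0, -0.002, -1.0]], 'force': [-0.365, -0.822, 0.335], 'moment': [0.022, 0.016, 0.016], 'grasp_force': 0.0, 'opening': 0.998}
(np.float64(171.78151260504202), np.float64(166.73949579831933)) [ 12  11  13  12 119] [0.6338 0.2317 0.15  ] d mm 28.570763457445597
(np.float64(238.0081967213115), np.float64(190.94262295081967)) [ 83  11   3  61 122] [0.5761 0.077  0.15  ] d mm 28.92865753609506
(np.float64(215.12455516014234), np.float64(171.76512455516013)) [ 52  13  19  19 281] [0.6214 0.1304 0.15  ] d mm 43.90374071428069
(np.float64(194.43859649122805), np.float64(185.31578947368422)) [ 35  30  12  12 114] [0.5899 0.1785 0.15  ] d mm 27.964096398340985
(np.float64(168.78947368421052), np.float64(205.2736842105263)) [  6  46  19  19 285] [0.5437 0.2379 0.15  ] d mm 44.21511866363437
(np.float64(213.0054054054054), np.float64(203.1135135135135)) [ 52  46  15  15 185] [0.5481 0.1352 0.15  ] d mm 35.62330662820683
pan 399.8723958333333 190.79947916666666 [  11   12   39   39 1152] [ 0.58272734 -0.32821771  0.055     ]
404.55007561568743
```

View pics/crop1.png

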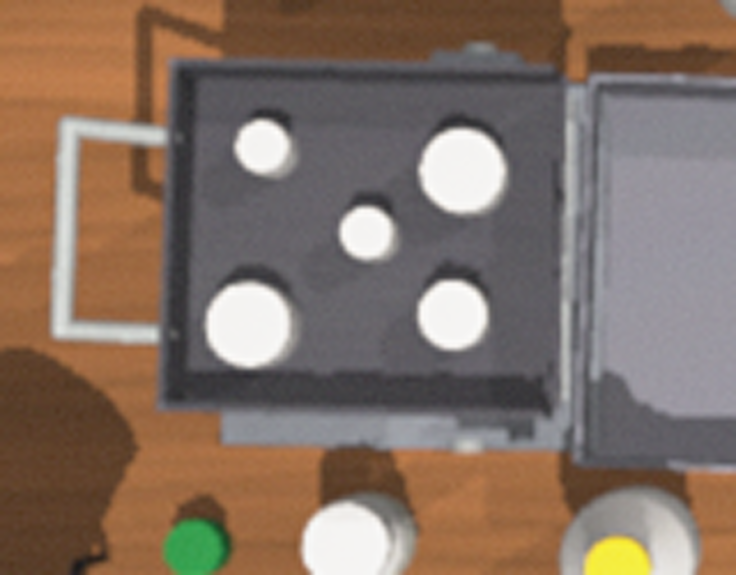

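The crop shows the discs: mid at (453,315), big at (248,323) and (462,170), small at (263,146) and (367,232). The tray rim corners are (170,62), (160,408), (560,70) and (552,413), and the bar's ends are (65,120) and (55,335). I'll fit the stand frame from these.

```bash
python3 - <<'E'
from h import *
from scipy.optimize import least_squares
c=dict(np.load('top1.npz')); s=dict(np.load('scene0.npz'))
f=lambda p:(p[0]/4.6+115-.5,p[1]/4.6+135-.5)
obs=[((-99,-89,160),(160,408)),((-99,89,160),(170,62)),((95,-89,160),(552,413)),((95,89,160),(560,70)),((-140,-45,180),(57,332)),((-140,45,180),(67,124))]
def W(p,q): 
    a=p[2];q=np.array(q)/1000; return np.array([p[0]+np.cos(a)*q[0]-np.sin(a)*q[1],p[1]+np.sin(a)*q[0]+np.cos(a)*q[1],q[2]])
# y axis sign: x~-world y => y~+world x
r=least_squares(lambda p:np.concatenate([proj(c,W(p,q))-f(o) for q,o in obs]),[.58,.18,-np.pi/2])
p=r.x; print(p[:2],np.degrees(p[2]),r.fun.reshape(-1,2).round(1))
for n,q in dict(handle=(-140,0,180),pivot=(50,0,112),hinge=(95,0,125),tab=(95,0,182)).items(): print(n,W(p,q).round(4), proj(s,W(p,q)).round(0))
for d in [(.5481,.1352),(.6214,.1304),(.5899,.1785),(.5437,.2379),(.6338,.2317)]:
    v=np.array(d)-p[:2];a=p[2];print('disc in tray',(1000*np.array([np.cos(a)*v[0]+np.sin(a)*v[1],-np.sin(a)*v[0]+np.cos(a)*v[1]])).round(1))
sc=s['color']; o=sc.copy()
for q,_ in obs+[((95,0,182),0),((95,-84,160),0),((95,84,160),0),((-140,0,180),0)]:
    u=proj(s,W(p,q)); cv2.circle(o,tuple(int(round(x*8)) for x in u),12,(0,0,255),-1,shift=3)
for P in [(.5481,.1352,.15),(.5827,-.3282,.055)]:
    u=proj(s,P); cv2.circle(o,tuple(int(round(x*8)) for x in u),12,(0,255,0),-1,shift=3)
cv2.imwrite('pics/ov.png',cv2.resize(o[140:360,150:400],None,fx=2.6,fy=2.6))
E
```

```text
[0.58711409 0.17945653] -91.30125689607233 [[-0.4  0.8]
 [ 0.  -0.9]
 [-1.1  1.1]
 [-1.  -1.2]
 [ 1.6 -2.6]
 [ 0.8  2.9]]
handle [0.5903 0.3194 0.18  ] [358. 311.]
pivot [0.586  0.1295 0.112 ] [295. 266.]
hinge [0.585  0.0845 0.125 ] [283. 249.]
tab [0.585  0.0845 0.182 ] [283. 230.]
disc in tray [ 45.1 -38. ]
disc in tray [48.3 35.4]
disc in tray [0.9 2.8]
disc in tray [-57.4 -44.7]
disc in tray [-53.3  45.5]
```

View pics/ov.png

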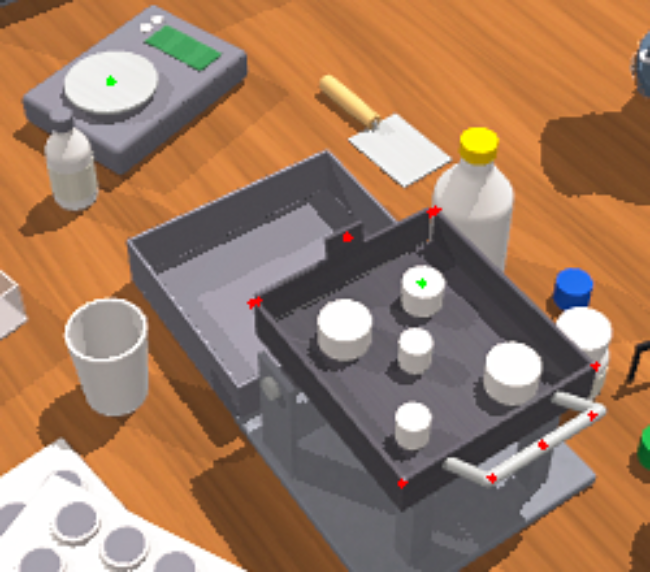

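{"method": "jog_arm", "body": {"delta_pos": [[0,0,6],[0,0,11],[3.7,-4.6,11],[7.3,-9.2,11],[11,-13.9,11],[14.6,-18.5,11],[18.3,-23.1,11],[22,-27.7,11],[25.6,-32.3,11],[29.3,-37,11],[33,-41.6,11],[36.6,-46.3,11]], "turn": [0,0,0,5,10,15.6,15.6,15.6,15.6,15.6,15.6,15.6], "grip": [0,0.2,0.4,0.4,0.4,0.4,0.4,0.4,0.4,0.4,0.4,0.4]}}

```text
time_s: 1.65
position: [0.549, 0.1332, 0.3041]
tcp_rot: [[-1.0, 0.024, -0.0], [0.024, 1.0, 0.0], [0.0, 0.0, -1.0]]
force: [0.5, 0.8, 0.3]
opening: 0.599
grasp_force: 0.0
```

```bash
python3 - <<'E'
from h import *
print(read_state()['position'])
c=cap('wrist','w1'); print(proj(c,(.548,.1352,.15)), proj(c,(.585,.0845,.182)))
m=(c['color'].min(2)>150).astype(np.uint8); n,l,st,ce=cv2.connectedComponentsWithStats(m)
for i in range(1,n):
    if st[i,4]>300: print(st[i],ce[i],back(c,*ce[i],.15).round(4), 2*np.sqrt(st[i,4]/np.pi))
E
```

```text
[0.54898761 0.13319439 0.30410343]
[287.96961014 191.69476432] [239.24534917 234.764946  ]
[   3   20  136   59 4301] [90.46477563 48.87816787] [ 0.4023 -0.0533  0.15  ] 74.00137351364457
[ 173   39   69   71 2767] [211.39248283  75.86700398] [0.4294 0.062  0.15  ] 59.355318382451586
[ 313   59   49   44 1591] [338.2884978   80.72344437] [0.4368 0.1877 0.15  ] 45.00804501057165
[ 91 117 113  19 535] [146.21869159 119.96635514] [ 0.4697 -0.0083  0.15  ] 26.099485750361293
[ 252  124  120   21 1987] [312.37242073 133.59084046] [0.4873 0.1618 0.15  ] 50.298379450920365
[  122   138   112   120 11205] [179.84364123 192.50290049] [0.5461 0.0179 0.15  ] 119.44307890688978
[ 358  166   43   41 1349] [378.61082283 184.88954781] [0.5428 0.2331 0.15  ] 41.44393979640129
[267 173  35  37 950] [283.88947368 191.27368421] [0.5474 0.1308 0.15  ] 34.77898169151024
[  0 179  30  64 950] [ 10.24210526 217.99368421] [ 0.5704 -0.1732  0.15  ] 34.77898169151024
[423 180  55  65 925] [461.24540541 206.17945946] [0.5687 0.325  0.15  ] 34.318312587888485
[312 214  26  26 507] [324.33136095 226.40631164] [0.5884 0.1749 0.15  ] 25.40733061895184
[ 262  230   40   42 1318] [281.79135053 251.77617602] [0.6177 0.1266 0.15  ] 40.96498163017951
[ 27 241  32  31 479] [ 40.28810021 252.74947808] [ 0.6124 -0.1491  0.15  ] 24.695783889727878
[358 247  25  24 325] [371.51076923 258.25230769] [0.6281 0.2293 0.15  ] 20.342144725641095
[ 222  302  129   30 1478] [299.59878214 320.91407307] [0.7081 0.1458 0.15  ] 43.380272556988054
```

View pics/w1.png

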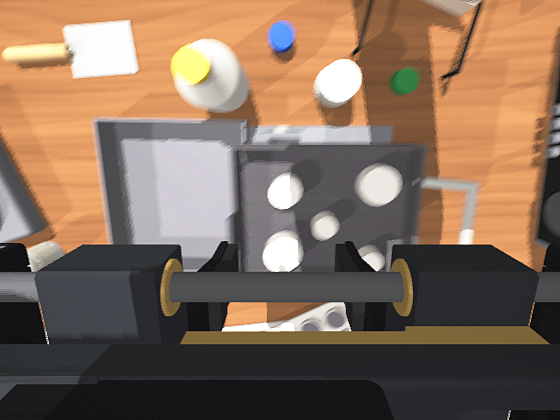

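The wrist view shows the mid disc at (284,191), clear of its neighbours. It agrees with the top-view position to about 4 mm. I'll go down and grasp.

{"method": "jog_arm", "body": {"delta_pos": [[0,-0.1,-4],[0,-0.1,-8],[0,-0.1,-12],[0,-0.1,-15],[0,-0.1,-16.5],[0,-0.1,-17.5],[0,-0.1,-17.5],[0,-0.1,-17.5],[0,-0.1,-17.5],[0,-0.1,-17.5]], "turn": [0,0,0,0,0,0,0,0,0,0], "grip": [0.4,0.4,0.4,0.4,0.4,0.4,0.4,0.8,0.8,0.8]}}

```text
time_s: 2.95
position: [0.5485, 0.1339, 0.13]
tcp_rot: [[-1.0, 0.024, 0.001], [0.024, 1.0, 0.0], [-0.001, 0.0, -1.0]]
force: [0.6, 0.6, -0.6]
opening: 0.341
grasp_force: 0.0
```

{"method": "jog_arm", "body": {"delta_pos": [[0,0,0],[0,0,0],[0,0,0]], "turn": [0,0,0], "grip": [0.8,0.8,0.8]}}

```text
time_s: 3.32
position: [0.5481, 0.1338, 0.1293]
tcp_rot: [[-1.0, 0.023, -0.0], [0.023, 1.0, -0.0], [0.0, -0.0, -1.0]]
force: [1.2, 0.0, 0.6]
opening: 0.208
grasp_force: 0.0
```

```bash
python3 - <<'E'
from h import *
for n in ('top','scene','wrist'): cap(n,n+'2')
a=cv2.imread('pics/scene2.png')[200:350,220:400]; b=cv2.imread('pics/wrist2.png')[0:420,:]
cv2.imwrite('pics/j.png',np.hstack([cv2.resize(a,(400,333)),cv2.resize(b,(400,333))]))
E
```

```text
(no output)
```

View pics/j.png

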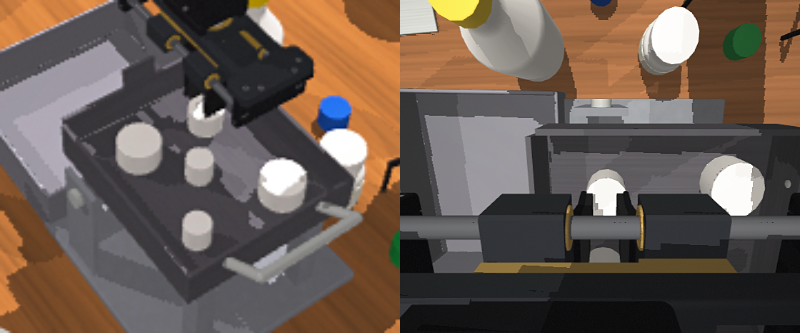

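The left part shows the fingers by the mid disc at (205,110), and the disc seems to sit toward the robot from them. I need to measure where it is.

```bash
python3 - <<'E'
from h import *
print(read_state()['opening'])
for n in ('scene2','wrist2','top2'):
    c=dict(np.load(n+'.npz')); print(n, 'TCP px',proj(c,(.548,.134,.13)).round(), 'disc0',proj(c,(.548,.1352,.15)).round(),proj(c,(.548,.1352,.125)).round())
c=dict(np.load('scene2.npz'));im=c['color'];u,v=proj(c,(.548,.1352,.15)).astype(int)
a=cv2.resize(im[v-40:v+40,u-45:u+45],None,fx=5,fy=5,interpolation=cv2.INTER_CUBIC)
p0=np.load('scene0.npz')['color'][v-40:v+40,u-45:u+45]
print(u,v)
t=dict(np.load('top2.npz')); x,y=proj(t,(.548,.1352,.15)).astype(int)
cv2.imwrite('pics/k.png',np.hstack([a,cv2.resize(t['color'][y-40:y+40,x-35:x+35],None,fx=5,fy=5,interpolation=cv2.INTER_CUBIC)]))
E
```

```text
0.2000589173067529
scene2 TCP px [311. 254.] disc0 [312. 248.] [311. 256.]
wrist2 TCP px [286. 243.] disc0 [289. 256.] [288. 240.]
top2 TCP px [215. 204.] disc0 [213. 203.] [215. 204.]
311 248
```

View pics/k.png

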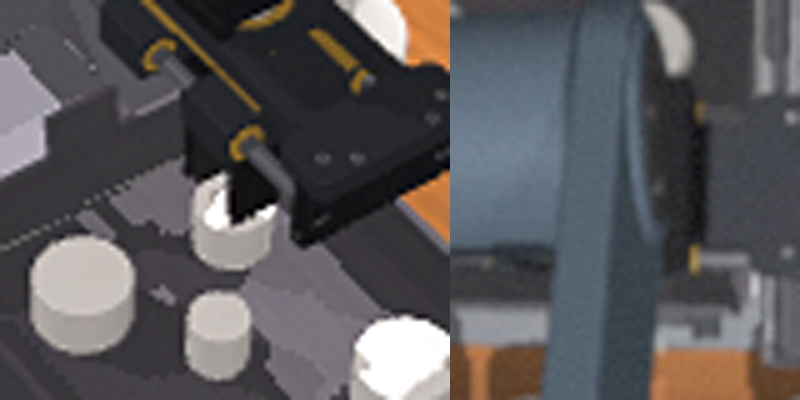

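```bash
python3 - <<'E'
from h import *
c=dict(np.load('scene2.npz'))
for z in (.13,.14,.15,.16,.17):
    print(z,[((proj(c,(x,y,z))-[266,208])*5).round().tolist() for x,y in((.5575,.158),(.5575,.143),(.5385,.143),(.5575,.125),(.5575,.110),(.5385,.125))])
s=read_state(); print({k:np.round(s[k],3).tolist() for k in ('joint_positions','force','tau','position')})
E
```

```text
0.13 [[244.0, 277.0], [221.0, 254.0], [257.0, 233.0], [194.0, 227.0], [173.0, 205.0], [230.0, 207.0]]
0.14 [[245.0, 261.0], [222.0, 238.0], [258.0, 218.0], [195.0, 211.0], [173.0, 189.0], [231.0, 191.0]]
0.15 [[246.0, 245.0], [223.0, 222.0], [260.0, 202.0], [196.0, 195.0], [174.0, 173.0], [232.0, 175.0]]
0.16 [[248.0, 229.0], [224.0, 206.0], [261.0, 186.0], [197.0, 179.0], [175.0, 157.0], [234.0, 159.0]]
0.17 [[249.0, 213.0], [226.0, 190.0], [262.0, 169.0], [198.0, 163.0], [176.0, 141.0], [235.0, 143.0]]
{'joint_positions': [2.375, 30.44, 94.574, -0.0, 54.993, -86.275], 'force': [-0.862, 0.784, 0.366], 'tau': [-0.001, -40.609, -14.125, -0.026, 0.08, 0.0], 'position': [0.548, 0.134, 0.129]}
```

The images suggest the fingertips are above the disc's top, although the state says z = 0.129. I'll open and feel downward in small steps.

{"method": "jog_arm", "body": {"delta_pos": [[0,0,0],[0,0,0],[0,0,0],[0,0,0],[0,0,-0.2],[0,0,-0.4],[0,0,-0.6],[0,0,-0.6]], "turn": [0,0,0,0,0,0,0,0], "grip": [0.4,0.4,0.4,0.4,0.4,0.4,0.4,0.4]}}

```text
time_s: 4.47
position: [0.5479, 0.1338, 0.1231]
tcp_rot: [[-1.0, 0.024, -0.001], [0.024, 1.0, -0.0], [0.001, -0.0, -1.0]]
force: [0.5, 0.7, 0.1]
opening: 0.601
grasp_force: 0.0
```

{"method": "jog_arm", "body": {"delta_pos": [[0,0,-0.3],[0,0,-0.6],[0,0,-0.9],[0,0,-1.2],[0,0,-1.2]], "turn": [0,0,0,0,0], "grip": [0.4,0.4,0.4,0.4,0.4]}}

```text
time_s: 5.1
position: [0.5479, 0.1338, 0.111]
tcp_rot: [[-1.0, 0.023, -0.001], [0.023, 1.0, -0.0], [0.001, -0.0, -1.0]]
force: [-0.9, 0.3, 0.5]
opening: 0.603
grasp_force: 0.0
```

```bash
python3 - <<'E'
from h import *
c=cap('scene','scene3'); w=cap('wrist','wrist3')
a=cv2.resize(c['color'][203:293,256:361],(466,400),interpolation=cv2.INTER_CUBIC)
b=cv2.resize(w['color'][150:350,200:360],(320,400),interpolation=cv2.INTER_CUBIC)
cv2.imwrite('pics/l.png',np.hstack([a,b]))
E
```

```text
(no output)
```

View pics/l.png

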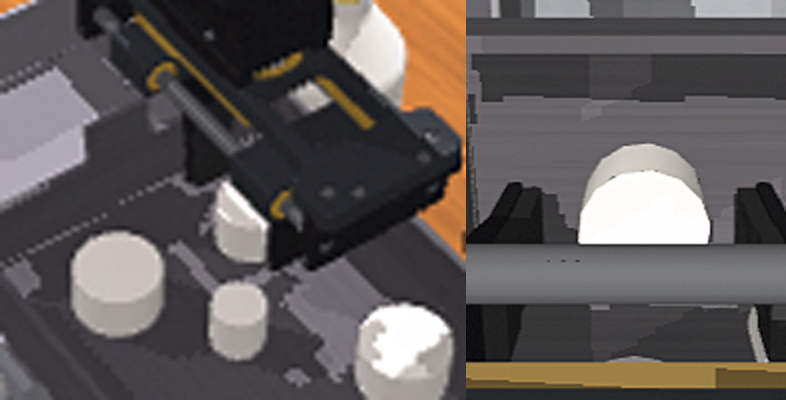

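The fingers now straddle the disc, with the tips still above the floor, so the true tip height is about 25 mm above the reported z. I'll go a little lower and grip.

{"method": "jog_arm", "body": {"delta_pos": [[0,0,-0.2],[0,0,-0.4],[0,0,-0.6],[0,0,-0.6],[0,0,-0.6],[0,0,-0.6],[0,0,-0.6]], "turn": [0,0,0,0,0,0,0], "grip": [0.4,0.4,0.4,0.7,0.8,0.8,0.8]}}

```text
time_s: 6.08
position: [0.5482, 0.1339, 0.1054]
tcp_rot: [[-1.0, 0.023, 0.0], [0.023, 1.0, 0.0], [-0.0, 0.0, -1.0]]
force: [-0.2, 0.1, -0.4]
opening: 0.381
grasp_force: 30.0
```

{"method": "jog_arm", "body": {"delta_pos": [[0,0,2],[0,0,6],[0,0,11],[0,0,15],[0.4,-4,15],[1,-9,15],[1.5,-14,15],[2,-19,15],[2.5,-24,15],[3,-29,15],[3.3,-34,15],[3.4,-38,15]], "turn": [0,0,0,0,0,0,0,0,0,0,0,0], "grip": [0.8,0.8,0.8,0.8,0.8,0.8,0.8,0.8,0.8,0.8,0.8,0.8]}}

```text
time_s: 7.58
position: [0.5819, -0.2483, 0.2551]
tcp_rot: [[-1.0, 0.025, -0.0], [0.025, 1.0, -0.0], [0.0, -0.0, -1.0]]
force: [-0.7, 1.2, -0.2]
opening: 0.381
grasp_force: 30.0
```

{"method": "jog_arm", "body": {"delta_pos": [[0,-4,0],[0,-7,0],[0,-8.2,0],[0,-8.2,0],[0,-8.2,-5],[0,-8.2,-10],[0,-8.2,-14],[0,-8.2,-17],[0,-8.2,-18.5],[0,-8.2,-19.5],[0,-8.2,-19.5],[0,-8.2,-19.5]], "turn": [0,0,0,0,0,0,0,0,0,0,0,0], "grip": [0.8,0.8,0.8,0.8,0.8,0.8,0.8,0.8,0.8,0.8,0.8,0.8]}}

```text
time_s: 9.07
position: [0.583, -0.3287, 0.0617]
tcp_rot: [[-1.0, 0.023, 0.002], [0.023, 1.0, -0.002], [-0.002, -0.001, -1.0]]
force: [1.2, -0.4, -0.1]
opening: 0.383
grasp_force: 30.0
```

```bash
python3 - <<'E'
from h import *
print(read_state()['position'],read_state()['force'])
c=cap('scene','scene4'); t=cap('top','top4'); w=cap('wrist','wrist4')
a=cv2.resize(c['color'][120:230,130:260],(473,400),interpolation=cv2.INTER_CUBIC)
b=cv2.resize(t['color'][150:250,360:440],(320,400),interpolation=cv2.INTER_CUBIC)
cv2.imwrite('pics/m.png',np.hstack([a,b]))
E
```

```text
[ 0.58297124 -0.3286898   0.06166069] [ 1.20006822 -0.41766372 -0.06528514]
```

View pics/m.png

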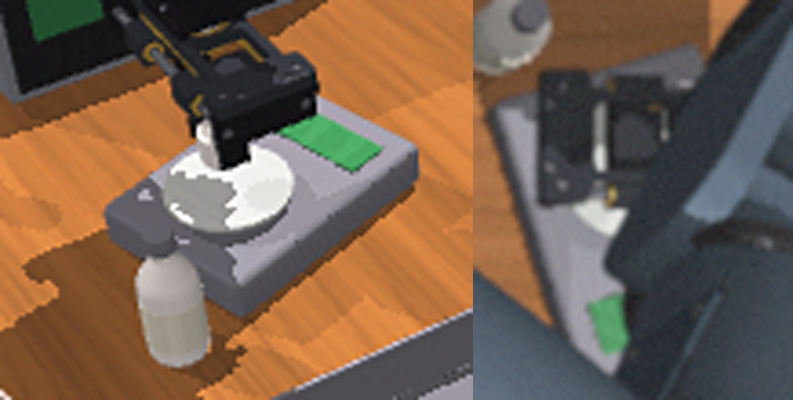

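The disc is held upright above the pan, with its bottom at (210,165) and the pan's centre near (230,187). I'll lower it gently.

{"method": "jog_arm", "body": {"delta_pos": [[0,0,-0.6],[0,0,-1.2],[0,0,-1.8],[0,0,-2.2],[0,0,-2.3],[0,0,-2.3]], "turn": [0,0,0,0,0,0], "grip": [0.8,0.8,0.8,0.8,0.8,0.8]}}

```text
time_s: 9.98
position: [0.5822, -0.3282, 0.0373]
tcp_rot: [[-1.0, 0.024, -0.0], [0.024, 1.0, 0.0], [0.0, 0.0, -1.0]]
force: [0.6, -0.0, -0.9]
opening: 0.383
grasp_force: 30.0
```

{"method": "jog_arm", "body": {"delta_pos": [[0,0,-0.1],[0,0,-0.2],[0,0,-0.2]], "turn": [0,0,0], "grip": [0.8,0.8,0.8]}}

```text
time_s: 10.35
position: [0.5822, -0.3282, 0.0355]
tcp_rot: [[-1.0, 0.024, 0.0], [0.024, 1.0, -0.0], [-0.0, -0.0, -1.0]]
force: [-0.4, -0.7, 0.0]
opening: 0.383
grasp_force: 30.0
```

{"method": "jog_arm", "body": {"delta_pos": [[0,0,-0.1],[0,0,-0.1]], "turn": [0,0], "grip": [0.8,0.8]}}

```text
time_s: 10.6
position: [0.5822, -0.3282, 0.0354]
tcp_rot: [[-1.0, 0.023, 0.0], [0.023, 1.0, -0.0], [-0.0, -0.0, -1.0]]
force: [-2.0, 1.5, 4.3]
opening: 0.383
grasp_force: 30.0
```

{"method": "jog_arm", "body": {"delta_pos": [[0,0,-0.1],[0,0,-0.1]], "turn": [0,0], "grip": [0.8,0.8]}}

```text
time_s: 10.85
position: [0.5822, -0.3282, 0.0354]
tcp_rot: [[-1.0, 0.023, 0.0], [0.023, 1.0, -0.0], [-0.0, -0.0, -1.0]]
force: [-2.9, 1.5, 9.7]
opening: 0.378
grasp_force: 30.0
```

Contact is confirmed at 0.0354. Now release, rise and check.

{"method": "jog_arm", "body": {"delta_pos": [[0,0,0.15],[0,0,0.2],[0,0,0.2],[0,0,0.2],[0,0,1],[0,0,3],[0,0,7],[0,0,12],[0,0,17],[0,0,22]], "turn": [0,0,0,0,0,0,0,0,0,0], "grip": [0.8,0.5,0.4,0.4,0.4,0.4,0.4,0.4,0.4,0.4]}}

```text
time_s: 12.1
position: [0.5822, -0.3282, 0.257]
tcp_rot: [[-1.0, 0.024, 0.002], [0.024, 1.0, -0.001], [-0.002, -0.001, -1.0]]
force: [0.1, -0.1, 0.1]
opening: 0.6
grasp_force: 0.0
```

```bash
python3 - <<'E'
from h import *
print(read_state()['position'])
c=cap('scene','scene5'); w=cap('wrist','wrist5')
print('pan',proj(c,(.5827,-.3282,.055)),'disc exp top',proj(c,(.5827,-.3282,.08)),proj(w,(.5827,-.3282,.08)))
a=cv2.resize(c['color'][120:230,130:260],(473,400),interpolation=cv2.INTER_CUBIC)
cv2.imwrite('pics/n.png',np.hstack([a,cv2.resize(w['color'][100:300,190:350],(320,400))]))
E
```

```text
[ 0.58217155 -0.32815923  0.25699266]
pan [191.95156366 170.6947079 ] disc exp top [190.84415254 163.43691958] [289.96570265 182.6099551 ]
```

View pics/n.png

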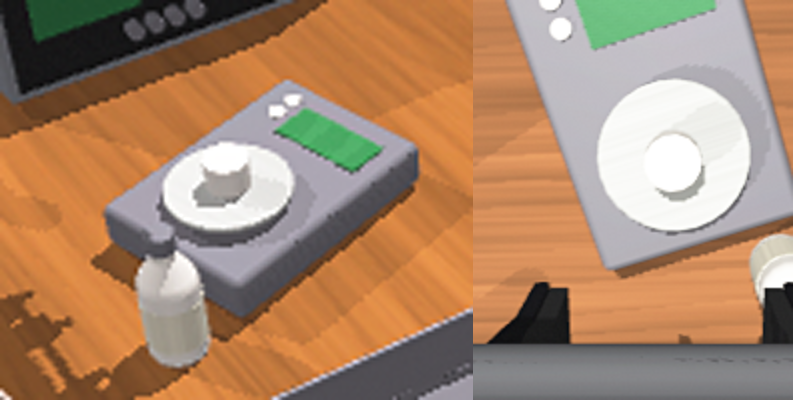

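The disc lies flat near the pan's centre: disc at (225,170), pan at (228,187) in the left crop. Next I go back with closed fingers and touch the tray floor, to get the true tip offset.

{"method": "jog_arm", "body": {"delta_pos": [[-0.3,4,1],[-0.6,9,1],[-1,14,1],[-1.4,19,1],[-1.7,24,1],[-2,29,1],[-2.4,34,1],[-2.7,39,1],[-3,44,1],[-3,46.3,1],[-3,46.3,-3],[-3,46.3,-7]], "turn": [0,0,0,0,0,0,0,0,0,0,0,0], "grip": [0.6,0.8,1,1,1,1,1,1,1,1,1,1]}}

```text
time_s: 13.7
position: [0.5526, 0.1356, 0.184]
tcp_rot: [[-1.0, 0.022, 0.003], [0.022, 1.0, 0.0], [-0.003, 0.0, -1.0]]
force: [0.1, -0.4, 0.5]
opening: 0.005
grasp_force: 0.0
```

{"method": "jog_arm", "body": {"delta_pos": [[0,0,-3],[0,0,-5.5],[0,0,-6.8],[0,0,-7.2],[0,0,-7.4],[0,0,-7.4]], "turn": [0,0,0,0,0,0], "grip": [1,1,1,1,1,1]}}

```text
time_s: 14.45
position: [0.5528, 0.1349, 0.1102]
tcp_rot: [[-1.0, 0.023, 0.002], [0.023, 1.0, 0.0], [-0.002, 0.0, -1.0]]
force: [-1.4, 0.1, 0.6]
opening: 0.004
grasp_force: 0.0
```

{"method": "jog_arm", "body": {"delta_pos": [[0,0,-0.15],[0,0,-0.3],[0,0,-0.3]], "turn": [0,0,0], "grip": [1,1,1]}}

```text
time_s: 14.82
position: [0.5521, 0.1348, 0.1063]
tcp_rot: [[-1.0, 0.023, -0.0], [0.023, 1.0, -0.0], [0.0, -0.0, -1.0]]
force: [0.0, -0.4, -0.1]
opening: 0.005
grasp_force: 0.0
```

{"method": "jog_arm", "body": {"delta_pos": [[0,0,-0.15],[0,0,-0.3],[0,0,-0.3]], "turn": [0,0,0], "grip": [1,1,1]}}

```text
time_s: 15.2
position: [0.552, 0.1348, 0.1031]
tcp_rot: [[-1.0, 0.024, -0.0], [0.024, 1.0, -0.0], [0.0, -0.0, -1.0]]
force: [-0.1, -0.2, -0.4]
opening: 0.007
grasp_force: 0.0
```

{"method": "jog_arm", "body": {"delta_pos": [[0,0,-0.15],[0,0,-0.3],[0,0,-0.3]], "turn": [0,0,0], "grip": [1,1,1]}}

```text
time_s: 15.58
position: [0.552, 0.1348, 0.1002]
tcp_rot: [[-1.0, 0.024, -0.0], [0.024, 1.0, -0.0], [0.0, -0.0, -1.0]]
force: [0.3, -0.4, -0.1]
opening: 0.005
grasp_force: 0.0
```

{"method": "jog_arm", "body": {"delta_pos": [[0,0,-0.15],[0,0,-0.3],[0,0,-0.3]], "turn": [0,0,0], "grip": [1,1,1]}}

```text
time_s: 15.95
position: [0.5521, 0.1349, 0.0973]
tcp_rot: [[-1.0, 0.024, -0.0], [0.024, 1.0, -0.0], [0.0, -0.0, -1.0]]
force: [-0.4, 0.2, -0.7]
opening: 0.005
grasp_force: 0.0
```

{"method": "jog_arm", "body": {"delta_pos": [[0,0,-0.1],[0,0,-0.2],[0,0,-0.2]], "turn": [0,0,0], "grip": [1,1,1]}}

```text
time_s: 16.32
position: [0.5522, 0.1348, 0.0972]
tcp_rot: [[-1.0, 0.023, 0.001], [0.023, 1.0, -0.0], [-0.001, -0.0, -1.0]]
force: [-3.1, -1.4, 11.9]
opening: 0.004
grasp_force: 5.7
```

The floor contact puts the true tip 28 mm above the reported z. Now the gate: rise, move behind the tab, then follow the arc outward and down.

{"method": "jog_arm", "body": {"delta_pos": [[0,0,2.5],[0,0,5.2],[3.3,0,5.2],[3.3,-2.5,5.2],[3.3,-3.5,5.2],[3.3,-4.4,5.1],[3.3,-5.2,4.9],[3.3,-6,4.5],[3.3,-6.7,4.0],[3.3,-7.3,3.4],[3.3,-7.8,2.7],[3.3,-8.1,2.2]], "turn": [0,0,0,0,0,0,0,0,0,0,0,0], "grip": [1,1,1,1,1,1,1,1,1,1,1,1]}}

```text
time_s: 17.82
position: [0.585, 0.0534, 0.1167]
tcp_rot: [[-1.0, 0.024, -0.0], [0.024, 1.0, -0.0], [0.0, -0.0, -1.0]]
force: [0.5, -0.1, 1.3]
opening: 0.007
grasp_force: 0.4
```

{"method": "jog_arm", "body": {"delta_pos": [[0,-0.3,-0.8],[0,-0.4,-1.6],[0,-0.4,-2.2],[0,-0.4,-2.5],[0,-0.4,-2.5]], "turn": [0,0,0,0,0], "grip": [1,1,1,1,1]}}

```text
time_s: 18.45
position: [0.5852, 0.0493, 0.093]
tcp_rot: [[-1.0, 0.023, 0.0], [0.023, 1.0, -0.001], [-0.0, -0.001, -1.0]]
force: [-1.9, -1.7, 8.0]
opening: 0.003
grasp_force: 3.8
```

The gate is at its stop. Lift off and go over the rear bar with the fingers partly open.

{"method": "jog_arm", "body": {"delta_pos": [[0,0.3,1],[0,0.3,5],[0,0.3,10],[0,1,14],[0.1,6,14],[0.2,11,14],[0.3,16,14],[0.4,21,14],[0.5,25,14],[0.5,27,14],[0.5,27,14],[0.5,27,14]], "turn": [0,0,0,0,0,0,0,0,0,0,0,0], "grip": [1,1,1,0.55,0.55,0.55,0.55,0.55,0.55,0.55,0.55,0.55]}}

```text
time_s: 19.95
position: [0.5901, 0.3184, 0.2322]
tcp_rot: [[-1.0, 0.024, -0.001], [0.024, 1.0, -0.001], [0.001, -0.001, -1.0]]
force: [-0.3, -0.4, -0.4]
opening: 0.453
grasp_force: 0.0
```

```bash
python3 - <<'E'
from h import *
print(read_state()['position'])
w=cap('wrist','wrist6'); s=cap('scene','scene6')
# bar & gate check numerically: bright bar profile along tray x in wrist view
p=(.58711,.17946,np.radians(-91.301)); ca,sa=np.cos(p[2]),np.sin(p[2])
def W(x,y,z): return (p[0]+(ca*x-sa*y)/1000,p[1]+(sa*x+ca*y)/1000,z/1000)
def prof(c,L):
    out=[]
    for q in L:
        u,v=proj(c,W(*q)); out.append(int(c['color'][int(round(v)),int(round(u))].mean()) if 0<=u<560 and 0<=v<420 else -1)
    return out
for yy in(-40,-35,-30): print('bar w',prof(w,[(x,yy,180) for x in range(-160,-118,2)]))
for yy in(-40,-30,30,40): print('bar s',prof(s,[(x,yy,180) for x in range(-160,-118,2)]))
# gate: scene diff at shut-tab and gate area
s0=dict(np.load('scene0.npz'))
d=cv2.absdiff(s0['color'],s['color']).max(2)
for nm,q in dict(tabshut=(97,0,175),plate=(97,-60,150),tabdown=(147,0,124),platedown=(115,60,124)).items():
    u,v=proj(s,W(*q)).round().astype(int); print(nm,(u,v),s0['color'][v,u],s['color'][v,u],d[v-1:v+2,u-1:u+2].mean())
E
```

```text
[0.59011092 0.31842758 0.23221288]
bar w [104, 103, 103, 102, 103, 90, 177, 178, 150, 189, 202, 214, 203, 174, 176, 177, 183, 101, 102, 105, 134]
bar w [99, 100, 99, 99, 160, 171, 169, 172, 151, 190, 202, 215, 203, 165, 168, 176, 88, 97, 97, 104, 133]
bar w [93, 93, 92, 92, 169, 167, 167, 162, 150, 189, 202, 216, 200, 166, 169, 176, 91, 99, 97, 108, 134]
bar s [125, 123, 125, 126, 124, 124, 123, 111, 122, 127, 144, 144, 145, 95, 134, 134, 74, 15, 18, 18, 21]
bar s [121, 121, 121, 120, 120, 120, 120, 120, 123, 128, 140, 146, 142, 93, 62, 65, 58, 53, 51, 52, 96]
bar s [86, 82, 82, 82, 83, 82, 82, 97, 122, 127, 142, 143, 142, 154, 172, 175, 139, 48, 48, 53, 53]
bar s [90, 90, 89, 90, 89, 87, 102, 138, 124, 124, 137, 144, 141, 175, 176, 173, 172, 47, 52, 52, 53]
tabshut (np.int64(282), np.int64(232)) [56 52 54] [97 89 94] 51.888888888888886
plate (np.int64(305), np.int64(229)) [54 51 54] [117 110 115] 62.333333333333336
tabdown (np.int64(269), np.int64(234)) [177 164 170] [115 109 113] 50.666666666666664
platedown (np.int64(254), np.int64(255)) [53 49 53] [114 108 112] 61.888888888888886
```

The gate is down and the bar lies where expected. Descend and grip it.

{"method": "jog_arm", "body": {"delta_pos": [[0,0,-4],[0,0,-7.5],[0,0,-9.6],[0,0,-9.6],[0,0,-9.6],[0,0,-9.6],[0,0,-9.6],[0,0,-9.6],[0,0,-9.6]], "turn": [0,0,0,0,0,0,0,0,0], "grip": [0.55,0.55,0.55,0.55,1,1,1,1,1]}}

```text
time_s: 21.18
position: [0.5905, 0.3196, 0.1371]
tcp_rot: [[-1.0, 0.023, 0.001], [0.023, 1.0, -0.0], [-0.001, -0.0, -1.0]]
force: [-0.1, -1.9, 3.7]
opening: 0.105
grasp_force: 30.0
```

```bash
python3 - <<'E'
import numpy as np
for t in np.arange(0,.93,.07):
    x,z=-190*np.cos(t)+68*np.sin(t), 190*np.sin(t)+68*np.cos(t)
    d=x+190; print(round(t,2),'dxyz cm',np.round([np.cos(np.radians(-91.3))*d/10,np.sin(np.radians(-91.3))*d/10,(z-68)/10],1).tolist())
E
```

```text
0.0 dxyz cm [-0.0, -0.0, 0.0]
0.07 dxyz cm [-0.0, -0.5, 1.3]
0.14 dxyz cm [-0.0, -1.1, 2.6]
0.21 dxyz cm [-0.0, -1.8, 3.8]
0.28 dxyz cm [-0.1, -2.6, 5.0]
0.35 dxyz cm [-0.1, -3.5, 6.1]
0.42 dxyz cm [-0.1, -4.4, 7.2]
0.49 dxyz cm [-0.1, -5.4, 8.1]
0.56 dxyz cm [-0.1, -6.5, 9.1]
0.63 dxyz cm [-0.2, -7.7, 9.9]
0.7 dxyz cm [-0.2, -8.8, 10.6]
0.77 dxyz cm [-0.2, -10.1, 11.3]
0.84 dxyz cm [-0.3, -11.4, 11.9]
0.91 dxyz cm [-0.3, -12.7, 12.4]
```

The bar is gripped (9 mm). Tip along the arc.

{"method": "jog_arm", "body": {"delta_pos": [[0,-0.2,0.6],[0,-0.5,1.3],[0,-0.8,1.9],[0,-1.1,2.6],[0,-1.4,3.2],[0,-1.8,3.8],[-0.1,-2.2,4.4],[-0.1,-2.6,5.0],[-0.1,-3,5.5],[-0.1,-3.5,6.1],[-0.1,-3.9,6.6],[-0.1,-4.4,7.2]], "turn": [0,0,0,0,0,0,0,0,0,0,0,0], "grip": [1,1,1,1,1,1,1,1,1,1,1,1]}}

```text
time_s: 22.68
position: [0.5893, 0.2765, 0.2092]
tcp_rot: [[-1.0, 0.023, 0.001], [0.023, 1.0, 0.002], [-0.001, 0.002, -1.0]]
force: [1.4, 3.7, -1.4]
opening: 0.102
grasp_force: 30.0
```

{"method": "jog_arm", "body": {"delta_pos": [[0,-0.5,0.5],[0,-1,0.9],[0,-1.5,1.4],[0,-2.1,1.9],[0,-2.7,2.3],[-0.1,-3.3,2.7],[-0.1,-3.8,3.1],[-0.1,-4.4,3.4],[-0.1,-5,3.8],[-0.1,-5.7,4.1],[-0.2,-6.3,4.4],[-0.2,-7,4.7]], "turn": [0,0,0,0,0,0,0,0,0,0,0,0], "grip": [1,1,1,1,1,1,1,1,1,1,1,1]}}

```text
time_s: 24.18
position: [0.5876, 0.2075, 0.2584]
tcp_rot: [[-1.0, 0.023, 0.003], [0.023, 1.0, 0.004], [-0.003, 0.004, -1.0]]
force: [0.9, 6.3, 5.9]
opening: 0.099
grasp_force: 30.0
```

{"method": "jog_arm", "body": {"delta_pos": [[0,-0.4,0.2],[0,-0.8,0.3],[0,-0.8,0.3],[0,-0.8,0.3],[0,-0.8,0.3],[0,-0.8,0.3],[0,-0.8,0.3],[0,-0.8,0.3]], "turn": [0,0,0,0,0,0,0,0], "grip": [1,1,1,1,1,1,1,1]}}

```text
time_s: 25.18
position: [0.5873, 0.1987, 0.2614]
tcp_rot: [[-1.0, 0.023, 0.003], [0.023, 1.0, 0.002], [-0.003, 0.002, -1.0]]
force: [-0.1, 3.7, 7.1]
opening: 0.102
grasp_force: 30.0
```

```bash
python3 - <<'E'
from h import *
print(read_state()['position'],read_state()['force'])
for n in('top','scene'):
    c=cap(n,n+'7')
    b=c['color']; hsv=cv2.cvtColor(b,cv2.COLOR_BGR2HSV); m=((b.min(2)>135)&(hsv[...,1]<25)).astype(np.uint8)
    k,l,st,ce=cv2.connectedComponentsWithStats(m)
    u0=proj(c,(.585,-.03,.03)); print(n,'bin~',u0.round())
    for i in range(1,k):
        P=back(c,*ce[i],.03)
        if st[i,4]>25 and .42<P[0]<.75 and -.25<P[1]<.35: print(st[i],ce[i].round(),P.round(3))
E
```

```text
[0.587346   0.19873531 0.26142852] [-0.08477754  3.71925097  7.14015545]
top bin~ [283. 191.]
[244 151  20   2  37] [253. 152.] [0.691 0.05  0.03 ]
[266 152  23   2  40] [278. 152.] [ 0.688 -0.016  0.03 ]
[297 153  21   2  37] [308. 153.] [ 0.685 -0.094  0.03 ]
[ 244  156   70   71 4376] [280. 191.] [ 0.586 -0.02   0.03 ]
[232 158   4  60 154] [234. 187.] [0.598 0.101 0.03 ]
[169 225  70   8 379] [201. 228.] [0.49  0.187 0.03 ]
[181 244  23  19 340] [192. 253.] [0.425 0.21  0.03 ]
scene bin~ [254. 246.]
[171 212  16   9  48] [179. 217.] [ 0.684 -0.217  0.03 ]
[ 199  218   97   71 2513] [250. 248.] [ 0.595 -0.03   0.03 ]
[295 223  23  13  73] [306. 229.] [0.452 0.001 0.03 ]
[ 175  255   32   45 1123] [192. 276.] [ 0.749 -0.037  0.03 ]
[304 264  19  20 191] [313. 272.] [0.521 0.113 0.03 ]
[ 309  279   43   70 1565] [331. 310.] [0.554 0.218 0.03 ]
[337 308  36  42 225] [359. 326.] [0.532 0.281 0.03 ]
```

```bash
python3 - <<'E'
from h import *
for n in('top7','scene7'):
    c=dict(np.load(n+'.npz')); b=c['color']
    for th in (190,210,225):
        m=(b.min(2)>th).astype(np.uint8); k,l,st,ce=cv2.connectedComponentsWithStats(m); print(n,th)
        for i in range(1,k):
            P=back(c,*ce[i],.03)
            if st[i,4]>25 and .46<P[0]<.72 and -.25<P[1]<.4: print(st[i],P.round(3))
E
```

```text
top7 190
[274 166  17  16 219] [ 0.632 -0.026  0.03 ]
[254 170  11  11  89] [0.628 0.033 0.03 ]
[233 181   2  33  41] [0.578 0.102 0.03 ]
[268 191  23  26 307] [ 0.55  -0.019  0.03 ]
top7 210
[274 166  17  16 209] [ 0.633 -0.027  0.03 ]
[255 170  10  11  82] [0.629 0.033 0.03 ]
[269 191  10  10  79] [ 0.574 -0.004  0.03 ]
[274 201  16  16 210] [ 0.54  -0.025  0.03 ]
top7 225
[275 166  15  16 195] [ 0.632 -0.026  0.03 ]
[255 171  10   9  74] [0.629 0.033 0.03 ]
[269 192  10   9  67] [ 0.573 -0.004  0.03 ]
[274 201  16  16 203] [ 0.54  -0.025  0.03 ]
scene7 190
[263 232  18  14 186] [ 0.54  -0.024  0.03 ]
[258 246  12  12  84] [ 0.576 -0.003  0.03 ]
[229 249  19  14 205] [ 0.632 -0.026  0.03 ]
[321 335  15  14  32] [0.606 0.271 0.03 ]
scene7 210
[263 232  17  14 182] [ 0.54  -0.024  0.03 ]
[259 246  11  11  75] [ 0.576 -0.003  0.03 ]
[230 249  18  14 199] [ 0.632 -0.026  0.03 ]
scene7 225
[263 233  17  13 177] [ 0.54  -0.024  0.03 ]
[259 246  11  11  71] [ 0.575 -0.003  0.03 ]
[230 249  18  14 195] [ 0.632 -0.026  0.03 ]
```

All four rejects are in the bin, two large and two small. Let the tray back down along the arc.

{"method": "jog_arm", "body": {"delta_pos": [[0,0.8,-0.3],[0,2.1,-0.9],[0.1,3.4,-1.6],[0.1,4.5,-2.3],[0.1,5.7,-3.1],[0.2,6.8,-4.1],[0.2,7.8,-5.0],[0.2,8.7,-6.1],[0.2,9.6,-7.2],[0.3,10.4,-8.4],[0.3,11.1,-9.6],[0.3,11.7,-10.9]], "turn": [0,0,0,0,0,0,0,0,0,0,0,0], "grip": [1,1,1,1,1,1,1,1,1,1,1,1]}}

```text
time_s: 26.78
position: [0.59, 0.3151, 0.1481]
tcp_rot: [[-1.0, 0.023, -0.0], [0.023, 1.0, -0.0], [0.0, -0.0, -1.0]]
force: [1.5, 3.9, 2.2]
opening: 0.106
grasp_force: 30.0
```

{"method": "jog_arm", "body": {"delta_pos": [[0,0.3,-0.7],[0,0.5,-1.3],[0,0.5,-1.3],[0,0.5,-1.3],[0,0.5,-1.3],[0,0.5,-1.3],[0,0.5,-1.3],[0,0.5,1],[0,0.5,5],[0,0.5,10],[0,4,14],[0,8,14]], "turn": [0,0,0,0,0,0,0,0,0,0,0,0], "grip": [1,1,1,0.55,0.55,0.55,0.55,0.55,0.55,0.55,0.55,0.55]}}

```text
time_s: 28.28
position: [0.5927, 0.3959, 0.2952]
tcp_rot: [[-1.0, 0.025, 0.009], [0.025, 1.0, 0.004], [-0.009, 0.004, -1.0]]
force: [1.2, 0.2, -1.0]
opening: 0.453
grasp_force: 0.0
```

{"method": "jog_arm", "body": {"delta_pos": [[0,0,0],[0,0,0],[0,0,0],[0,0,0],[0,0,0],[0,0,0],[0,0,0],[0,0,0]], "turn": [0,0,0,0,0,0,0,0], "grip": [0.55,0.55,0.55,0.55,0.55,0.55,0.55,0.55]}}

```text
time_s: 29.28
position: [0.5901, 0.3949, 0.2894]
tcp_rot: [[-1.0, 0.023, 0.0], [0.023, 1.0, 0.0], [-0.0, 0.0, -1.0]]
force: [1.0, -0.8, -0.4]
opening: 0.451
grasp_force: 0.0
```

```bash
python3 - <<'E'
from h import *
print(read_state()['position'],read_state()['time_s'])
c=cap('scene','scene8'); t=cap('top','top8'); s6=dict(np.load('scene6.npz'))
p=(.58711,.17946,np.radians(-91.301)); ca,sa=np.cos(p[2]),np.sin(p[2])
def W(x,y,z): return (p[0]+(ca*x-sa*y)/1000,p[1]+(sa*x+ca*y)/1000,z/1000)
for yy in(-40,30): print('bar s',[int(c['color'][tuple(proj(c,W(x,yy,180)).round().astype(int)[::-1])].mean()) for x in range(-160,-118,2)])
for nm,q in dict(tabshut=(97,0,175),plate=(97,-60,150),tabdown=(147,0,124),platedown=(115,60,124)).items():
    u,v=proj(c,W(*q)).round().astype(int); print(nm,s6['color'][v,u],c['color'][v,u])
for n,c in(('t',t),('s',c)):
    b=c['color'];m=(b.min(2)>210).astype(np.uint8); k,l,st,ce=cv2.connectedComponentsWithStats(m)
    for i in range(1,k):
        P=back(c,*ce[i],.03)
        if st[i,4]>25 and .46<P[0]<.72 and -.4<P[1]<.4: print(n,st[i],P.round(3))
E
```

```text
[0.5901365  0.39488066 0.28939305] 29.275
bar s [127, 125, 125, 127, 124, 125, 124, 111, 123, 129, 145, 146, 144, 94, 130, 130, 140, 148, 152, 152, 153]
bar s [85, 84, 83, 83, 84, 82, 83, 98, 123, 129, 142, 144, 144, 155, 173, 176, 140, 49, 49, 54, 54]
tabshut [97 89 94] [96 89 94]
plate [117 110 115] [116 110 115]
tabdown [115 109 113] [117 111 116]
platedown [114 108 112] [115 109 113]
t [366 156  13   8  61] [ 0.666 -0.264  0.03 ]
t [274 166  17  16 200] [ 0.632 -0.026  0.03 ]
t [257 171   8  10  65] [0.628 0.031 0.03 ]
t [382 173  36  36 891] [ 0.585 -0.337  0.03 ]
t [233 175   2  36  39] [0.58 0.1  0.03]
t [269 191  10  10  75] [ 0.574 -0.004  0.03 ]
t [274 201  16  16 207] [ 0.54  -0.024  0.03 ]
s [175 159  36  24 519] [ 0.569 -0.355  0.03 ]
s [177 189   7  11  52] [ 0.643 -0.29   0.03 ]
s [257 237  54  28  97] [0.54  0.022 0.03 ]
s [230 249  17  14 170] [ 0.634 -0.028  0.03 ]
```

```bash
python3 -c "
from rig import *
print(hand_in())"
```

```text
the job is handed in; nothing more can be done
None
```

I've handed the job in at about 29 s: the 34 mm disc is on the balance pan, the four rejects are in the bin, and the tray is back level with its gate down. My last pictures agreed with all of this, but `hand_in()` gave no verdict, and I didn't measure the bottles and other loose things afterwards.

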